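# Set the vacuum pump to speed step five and start it

## Task

With a fingertip, push the black lever of the speed selector on the white pump controller round clockwise (seen from above), click by click, until it rests on the fifth bar mark after the round stop mark, and never let it click on past that mark. Only then press the round steel start button on the small grey box beside the controller fully down and let it come up again. Push gently with the outside of the fingers, do not pinch or force the lever, and leave everything else standing where it is.

Things in the scene. Friction and masses are not known exactly. Their poses are not given: they have to be found in the camera images.
- controller: Fixed white case of the pump controller, 240 mm (its x) by 200 mm (its y), flat top 95 mm above the table. Origin: centre of its underside; z up; its screen side faces its -x. It stands turned a little about z, differently each time. The selector is on its top.
- dial_centre (a point): On the selector's upright turning axis, at the case top (95 mm above the table), 20 mm to the case's -x of its centre. On a flat 160 mm plate round it: flat black marks 58 to 74 mm out, 30 degrees apart: a round dot (step 0) and, clockwise from above, seven equal bars (steps 1 to 7). In the case's frame step k lies at 105 - 30 k degrees counter-clockwise from +x, step 5 at -45.
- selector (a joint): Selector angle in rad: 0 on the dot (step 0), growing clockwise from above, 0.5236 a click, so 2.618 on step 5; end stops just outside steps 0 and 7. Starts on one of steps 0 to 3. A spring detent holds it on each step; once pushed past halfway (0.26 rad) it snaps on to the next by itself. Needs about 2 to 4 N sideways near the lever's tip.
- lever_tip (a point): Middle of the outer end of the selector's black lever, 50 mm from the turning axis, 22 mm above the case top. The lever is an upright bar 12 mm thick, from a hub (17 mm radius, 37 mm high) out to its end; its sides are upright from 8 to 36 mm above the case top. x points outward along the lever, z up.
- start (a joint): Travel of the start button in m: 0 up, grows as it is pressed, 0.006 fully down; springs back; fully down takes 5 N.
- start_top (a point): Centre of the upper face of the steel start button (32 mm diameter), pressed straight down. It sits in an black collar on top of a fixed grey box, 80 by 80 mm and 50 mm high, which stands to the left or right of the controller, swapping places with the gauge.
- station: The fixed grey box that carries the start button, 80 by 80 by 50 mm; origin at the centre of its underside.
- gauge: Fixed grey box of the same size with a round vacuum gauge on top (64 mm diameter, to 63 mm height), on the other side of the controller; not to be used. Origin at the centre of its underside.
- vial: Bystander: amber vial 22 mm diameter, 45 mm high, standing on a far corner of the controller's top. Origin at the centre of its underside.
- seal_ring: Bystander: aluminium ring 40 mm diameter, 7 mm high, lying on the other far corner of the controller's top. Origin at the centre of its underside.
- jar: Bystander: amber jar 60 mm diameter, 85 mm high, beyond the controller. Origin at the centre of its underside.
- dish: Bystander: glass dish 90 mm diameter, 18 mm high, on the table nearer the robot. Origin at the centre of its underside.
- driver: Bystander: screwdriver 160 mm long with a black handle, lying on the table nearer the robot. Origin near its middle, at its underside.
- flange: Bystander: aluminium stub flange 60 mm diameter, 30 mm high, beyond the controller. Origin at the centre of its underside.
- parts_tray: Bystander: open aluminium tray 100 by 140 by 30 mm, on the table at the robot's left. Origin at the centre of its underside.
Not all that is in view belongs to the job. What is shaped like the station but green is not meant.

How it is judged:
By the outcome, as a careful person would: the job done as asked, in the order asked, and still so for the second after the job is handed in, with the robot touching nothing.
It also fails if it takes over 64 s, if anything falls off the work surface, if the arm or the gripper's body presses on something with over 40 N, if the wrist force passes 120 N, or if a joint passes its speed limit or range.

## Robot

A 6-joint arm with a two-finger parallel gripper is mounted at the origin on the work surface. World frame = base frame: x ahead of the robot, y to its left, z up, the work surface at z = 0. Lengths are in m, angles in degrees, forces in N, time in s.
With the tool pointing down it reaches from about 0.15 to 0.775 m from the base axis. Payload 6.1 kg.
Tool frame: the origin (TCP) lies at the very end of the fingers, on their centre line; the grasp point (between the pads) lies r.grip_point_offset behind it (r.grip_point_offset is the distance from the TCP to the grasp point, in m); x points along the fingers, y is the direction in which the jaws open and shut, and the axes are right-handed (so a half turn about x gives the same grasp; the last joint's range is limited). The gripper opens to 85 mm and grips with 20 to 120 N. Pads are 22 mm wide; open, the fingers measure 114 mm over their backs; the gripper's body (76 mm by 85 mm) begins 54 mm behind the grasp point. The pads swing forward as they close: fully open they stand 13 mm farther back than shut.
Start: joints at [0, 7.208, -2.269, 80.523, 0, 90], TCP at [0.525, -0, 0.231] pointing down, gripper open.
Joint ranges: [-155.77, 155.77], [-54.66, 111.73], [-72.52, 77.12], [-102.08, 115.82], [-83.92, 84.16], [-180, 180]. Speed limits (degrees/s): [136.94, 136.94, 172.46, 180, 180, 180].

## Interface

Orientations are given as [roll, pitch, yaw] about the fixed x, y, z axes, in that order (R = Rz(yaw) Ry(pitch) Rx(roll)).
In Python, from cell import r gives the robot as it stands.
- The arm moves only by the tool apply_moves, never from a script. Its arguments are lists of equal length, an entry for each row: "delta_pos": the shift along the tool's x, y, z in units of 40 mm (1.0 is 40 mm), a list of three; "angular": the turn, a rotation vector about the tool's x, y, z in units of 5 degrees (1.0 is 5 degrees), a list of three. A call has exactly 5 rows; each row is the pose to reach, as a shift and turn from the pose commanded when the call began, along the tool's axes at that moment; what a row does not reach only later rows make up. A row lasts 1/10 s, in which the tool goes at most 50 mm and 8.59 degrees, less where a joint would pass 70% of its speed; a pose out of reach is approached as far as the arm can. A call with a gripper value outside its range is refused whole. "claw" is the closure, from -1 (fully open) to 1 (shut), so that 0 is half open, set as the call begins (left out, the last holds). The fingers move at their own pace and stop on an object; "newtons" is the grip in N (left out, the last holds). Time passes only in rows, so rows that repeat a pose let the fingers close, or fill a call up. It gives the time, the measured TCP pose, the force and the opening at its end, in the units of the state.
- r.get_state(): the state, without advancing time (a new reading comes with each control period).
- r.snapshot(name): name is "scene" or "side" or "wrist"; returns a dict with "pixels" (480x640x3 uint8, red, green, blue), "range_z" (480x640 float32, m along the optical axis (not along the pixel's ray), 0 where there is no reading), "fx", "fy", "cx", "cy" (pixels), "k1" (the pictures are not rectified: a ray, as slopes to the right and down, at radius r is drawn at 1 + k1 r^2 times it, then the intrinsics apply), "view" (4x4, takes a point from world to camera coordinates). Camera axes: x right, y up, looking along -z (the intrinsics and any distortion apply to the point x, -y, -z); pixel columns grow to the right and rows downward; lengths in m; the calibration is good to about 2 mm. A picture is of the moment at which its call begins.
- r.finish_job(): hands the job in, once; it reports no verdict.
Trained networks look in a picture, given as the dict that the camera call returned (one of the last four; its "shot" number tells which), for a name from the list of things; names that differ only in an ending like _2 or _b are one class to them, and where a whole thing is asked for, a point or a joint stands for the part that bears it (a point fixed in the world has none). Each returns a list of dicts, best first, with "p" (0 to 1); they miss things now and then, are a little off and sometimes report something else, mostly with a low value. They report only what shows in the picture. A call takes as long as a camera call. They do not tell look-alikes from the thing itself.
- r.spot_in(picture, thing): "extent" ([centre column, centre row, width, height] in pixels, round what is visible of it).
- r.regions_of(picture, thing): "mask" (480x640 bool, what is visible of it) and "extent" ([centre column, centre row, width, height] in pixels, round what is visible of it).
The state is a dict: "time": time; "joint_pos": joint angles; "qvel": joint speeds; "tau": joint torques, N m; "eef_pos": TCP position; "orientation": TCP orientation; "force": force on the tool from outside, world axes, zero at the start; "ft_torque": the same for the moment, N m; "width": finger opening in m.
Only numpy, scipy, OpenCV 4.12 (cv2) and the standard library are available. Lean on these libraries where they do the work, as an engineer would, in place of code of your own. Each camera call takes 0.05 s, during which the arm holds its last target.

## Working session

There is one attempt and no reset: what is moved stays moved. The work goes in short steps, Python scripts to look and compute and a tool call to move; the robot and the scene stay as the last step left them, time stands still between calls to the robot, and variables do not carry over. Pictures are saved under pics/ and viewed, and the job is handed in when it is done.

Besides the shell and the picture viewer there is one more tool, called after "Emit:" as a command line: name --argument value ..., lists and objects as JSON in quotes. apply_moves: Moves the arm, as the interface text tells. Its arguments: {"type":"object","properties":{"delta_pos":{"type":"array"},"angular":{"type":"array"},"claw":{"type":"number"},"newtons":{"type":"number"}},"required":["delta_pos","angular"]}

```bash
ls; mkdir -p pics; cat > h.py <<'E'
import numpy as np, cv2
from cell import r
def save(p,name): cv2.imwrite('pics/'+name,cv2.cvtColor(p['pixels'],cv2.COLOR_RGB2BGR))
def rays(p,uv):
    uv=np.asarray(uv,float).reshape(-1,1,2)
    K=np.array([[p['fx'],0,p['cx']],[0,p['fy'],p['cy']],[0,0,1]])
    return cv2.undistortPoints(uv,K,np.array([p['k1'],0,0,0,0.])).reshape(-1,2)
def cam2w(p,c):
    V=np.array(p['view']); return (np.asarray(c)-V[:3,3])@V[:3,:3]
def at_depth(p,uv):
    s=rays(p,uv); uv=np.asarray(uv).reshape(-1,2).round().astype(int)
    z=p['range_z'][uv[:,1],uv[:,0]]
    return cam2w(p,np.c_[s[:,0]*z,-s[:,1]*z,-z])
def at_z(p,uv,h):
    s=rays(p,uv); a=cam2w(p,np.zeros((1,3))); b=cam2w(p,np.c_[s[:,0],-s[:,1],-np.ones(len(s))])
    d=b-a; return a+d*((h-a[:,2:])/d[:,2:])
def proj(p,X):
    V=np.array(p['view']); c=np.asarray(X,float).reshape(-1,3)@V[:3,:3].T+V[:3,3]
    s=np.c_[c[:,0]/-c[:,2],-c[:,1]/-c[:,2]]; q=1+p['k1']*(s**2).sum(1,keepdims=True)
    return s*q*[p['fx'],p['fy']]+[p['cx'],p['cy']]
E
python3 - <<'E'
from h import *
for n in['scene','side','wrist']:
    p=r.snapshot(n); save(p,n+'0.png')
    print(n,p['k1'],p['fx'])
    for t in['controller','lever_tip','start_top','station','gauge','vial','jar']:
        for d in r.spot_in(p,t)[:3]: print(t,round(d['p'],2),np.round(d['extent']))
print(r.get_state(), r.grip_point_offset)
E
```

```text
pics
scene 0.02122572605793126 442.4031189672827
controller 0.76 [286. 264. 127. 115.]
lever_tip 0.5 [286. 238.  26.  21.]
lever_tip 0.36 [285. 263. 122. 107.]
start_top 0.7 [119. 335.  16.  17.]
start_top 0.5 [246. 402.  20.  19.]
start_top 0.47 [198. 364.  17.  19.]
station 0.89 [203. 370.  49.  55.]
station 0.61 [249. 407.  56.  60.]
gauge 0.58 [352. 211.  44.  42.]
vial 0.48 [338. 239.  11.  16.]
jar 0.73 [406. 302.  31.  41.]
side 0.01772643739106922 497.4032735277714
controller 0.66 [302. 280. 137. 113.]
lever_tip 0.94 [298. 257.  27.  25.]
start_top 0.72 [446. 371.  17.  16.]
start_top 0.68 [384. 396.  16.  20.]
start_top 0.54 [293. 470.  20.  18.]
station 0.94 [291. 465.  56.  29.]
station 0.79 [444. 382.  68.  63.]
station 0.76 [380. 411.  58.  58.]
gauge 0.91 [286. 219.  34.  35.]
vial 0.6 [325. 222.   9.  18.]
jar 0.73 [406. 224.  28.  39.]
jar 0.62 [325. 222.  12.  20.]
jar 0.28 [222. 241.  36.  29.]
wrist 0.007701854008585074 402.72156108433927
lever_tip 0.87 [298. 165. 107.  70.]
lever_tip 0.3 [445.  15.  45.  29.]
station 0.55 [388. 427.  90.  36.]
station 0.48 [512. 443. 104.  73.]
station 0.4 [206. 424.  42.  28.]
gauge 0.56 [206. 424.  41.  28.]
vial 0.57 [446.  16.  46.  31.]
vial 0.27 [298. 166. 105.  69.]
jar 0.62 [632.  26.  15.  51.]
{'time': 1.2, 'joint_pos': array([ 1.24213743e-03,  7.20859430e+00, -2.26963820e+00,  8.05240617e+01,
       -2.64106666e-04,  9.00007103e+01]), 'qvel': array([ 0.05998176, -0.06401268, -0.03886385, -0.10642111,  0.09187606,
       -0.01616433]), 'tau': array([ 2.50970852e-04, -4.35716236e+01,  3.53094363e+01,  1.37399715e-03,
        2.91645824e-05,  2.33406791e-05]), 'eef_pos': array([5.24975239e-01, 1.00190255e-05, 2.31281530e-01]), 'orientation': array([ -83.43242482,   89.99769062, -173.43189293]), 'force': array([-0.25861135, -0.30545586, -0.2220027 ]), 'ft_torque': array([-0.04972849, -0.03225594,  0.02580527]), 'width': 0.08508410767748718} 0.0187
```

View pics/scene0.png

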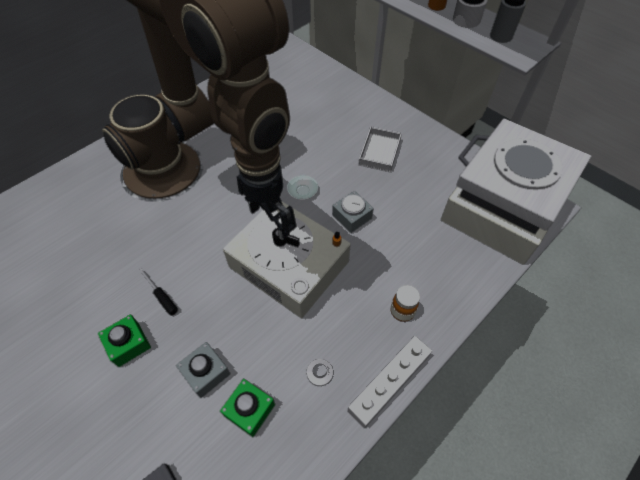

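View pics/side0.png

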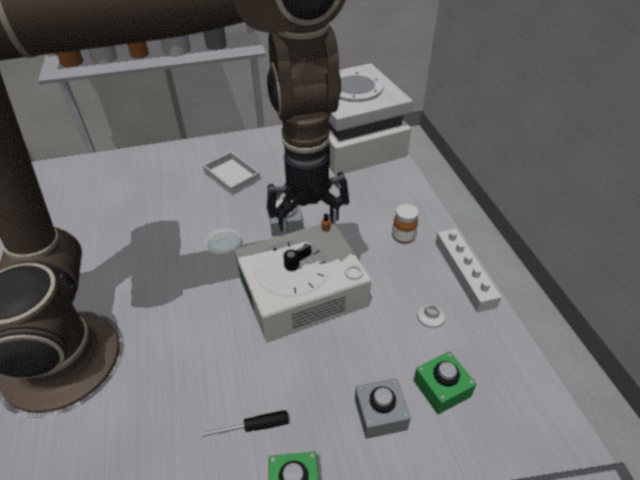

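View pics/wrist0.png

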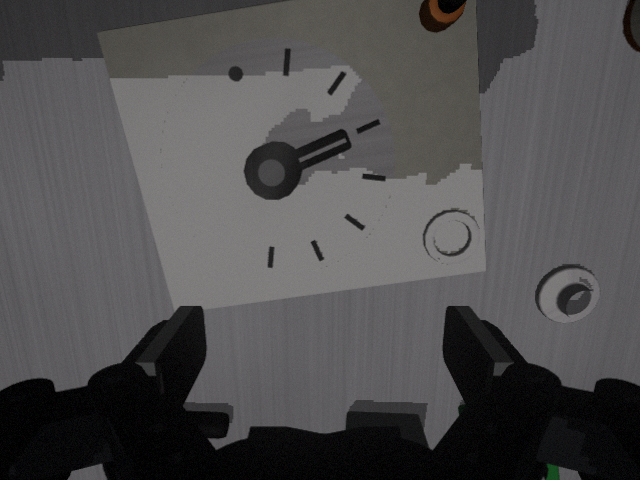

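```bash
cat >> h.py <<'E'
def marks(p): pass
E
python3 - <<'E'
from h import *
p=r.snapshot('wrist')
uv=[(236,73),(287,62),(337,82),(368,126),(374,177),(355,222),(317,250),(271,257)]
M=at_z(p,uv,0.0955); 
print(np.round(M,4)); print('depth',np.round(at_depth(p,uv)[:,2],4))
# circle fit with known angle
from scipy.optimize import least_squares
a0=np.radians(105-30*np.arange(8))
f=lambda x:(np.c_[x[0]+x[3]*np.cos(a0+x[2]),x[1]+x[3]*np.sin(a0+x[2])]-M[:,:2]).ravel()
s=least_squares(f,[.55,.1,0,.066]); print('wrist',s.x,np.degrees(s.x[2]),np.abs(s.fun).max())
c=np.r_[s.x[:2]]
L=at_z(p,[(349,139),(272,172)],0.131);print('lever',L,np.degrees(np.arctan2(*(L[0]-L[1])[[1,0]])))
L=at_z(p,[(275,166)],0.132);print(L)
for n in['scene','side']:
    p=r.snapshot(n)
    T=[d for d in r.regions_of(p,'start_top')+r.regions_of(p,'station')]
    for d in T:
        e=d['extent']; m=d['mask']; v,u=np.nonzero(m); X=at_depth(p,np.c_[u,v]); 
        print(n,round(d['p'],2),np.round(e),np.round(np.median(X,0),4),np.round(np.percentile(X[:,2],[50,90,98]),4), p['pixels'][m].mean(0).round())
    print(n,'dial',proj(p,np.r_[c,0.132]))
    vis=p['pixels'].copy()
    save(p,n+'1.png')
    x,y=(203,368) if n=='scene' else (383,405)
    cr=cv2.resize(cv2.cvtColor(p['pixels'][y-45:y+45,x-60:x+60],cv2.COLOR_RGB2BGR),None,fx=6,fy=6,interpolation=cv2.INTER_CUBIC); cv2.imwrite(f'pics/{n}crop.png',cr)
E
```

```text
[[ 0.4671  0.1008  0.0955]
 [ 0.5001  0.1074  0.0955]
 [ 0.5321  0.0955  0.0955]
 [ 0.553   0.0681  0.0955]
 [ 0.5583  0.0343  0.0955]
 [ 0.5459  0.0024  0.0955]
 [ 0.5187 -0.0186  0.0955]
 [ 0.4851 -0.024   0.0955]]
depth [0.0964 0.0954 0.096  0.0968 0.0951 0.0958 0.0974 0.0959]
wrist [0.49281789 0.04162399 0.14967252 0.0658214 ] 8.575603480143666 0.0011814696883990505
lever [[0.53841029 0.06114303 0.131     ]
 [0.49257557 0.04186865 0.131     ]] 22.807692101923426
[[0.49461367 0.04553466 0.132     ]]
scene 0.55 [246. 401.  20.  17.] [ 0.7206 -0.2555  0.0716] [0.0716 0.0736 0.0766] [123. 124. 128.]
scene 0.49 [199. 362.  16.  18.] [ 0.5901 -0.275   0.0709] [0.0709 0.0731 0.0745] [108. 109. 113.]
scene 0.45 [119. 336.  13.  16.] [ 0.4097 -0.3609  0.0708] [0.0708 0.0733 0.0745] [109. 110. 114.]
scene 0.96 [125. 341.  48.  50.] [ 0.4227 -0.3601  0.0493] [0.0493 0.0676 0.0727] [30. 84. 45.]
scene 0.71 [248. 408.  53.  60.] [ 0.7277 -0.2581  0.0497] [0.0497 0.0694 0.0731] [ 42. 101.  58.]
scene 0.6 [203. 370.  51.  57.] [ 0.6008 -0.2767  0.0496] [0.0496 0.0691 0.0729] [83. 88. 91.]
scene 0.55 [286. 237.  25.  22.] [0.5129 0.0436 0.123 ] [0.123  0.1316 0.133 ] [24. 24. 25.]
scene dial [[277.85688914 232.16226034]]
side 0.72 [447. 372.  16.  15.] [ 0.7167 -0.2596  0.0714] [0.0714 0.0732 0.075 ] [138. 137. 141.]
side 0.67 [290. 469.  18.  18.] [ 0.4077 -0.3615  0.0719] [0.0719 0.0738 0.0751] [144. 143. 147.]
side 0.51 [384. 396.  18.  16.] [ 0.5864 -0.2776  0.0715] [0.0715 0.0731 0.0739] [142. 142. 145.]
side 0.97 [380. 409.  55.  60.] [ 0.5817 -0.2893  0.0495] [0.0495 0.0668 0.0727] [103. 106. 108.]
side 0.95 [444. 382.  66.  63.] [ 0.7079 -0.2696  0.0496] [0.0496 0.0666 0.0727] [ 59. 103.  68.]
side 0.81 [292. 465.  52.  29.] [ 0.4112 -0.3479  0.0512] [0.0512 0.0721 0.0739] [ 83. 124.  92.]
side dial [[289.82090843 254.26933498]]
```

```bash
cat >> h.py <<'E'
from scipy.spatial.transform import Rotation as Ro
C=np.array([0.4928,0.0416])
def cur(): 
    s=r.get_state(); return s,np.array(s['eef_pos']),Ro.from_euler('xyz',s['orientation'],degrees=True)
def Rdes(th,R0=None):
    t=np.radians(th); u=np.array([np.cos(t),np.sin(t),0]); x=np.array([0,0,-1.])
    y=-u if True else u
    if SIGN>0: y=u
    return Ro.from_matrix(np.c_[x,y,np.cross(x,y)])
SIGN=1
def rows(tg):
    s,p0,R0=cur()
    print('t',round(s['time'],2),'p',np.round(p0,4),'F',np.round(s['force'],1),'w',round(s['width'],4))
    for P,Rt in tg:
        print(np.round(R0.inv().apply(np.array(P)-p0)/0.04,3).tolist(),np.round(np.degrees((R0.inv()*Rt).as_rotvec())/5,3).tolist())
def pushpose(th,off=0.0175,rad=0.046,z=0.111):
    t=np.radians(th);u=np.array([np.cos(t),np.sin(t)]);n=np.array([-u[1],u[0]])
    return np.r_[C+rad*u+off*n,z],Rdes(th)
E
python3 - <<'E'
import h; from h import *
s,p,R=cur(); print(R.as_matrix().round(3)); h.SIGN=int(np.sign(R.as_matrix()[0,1]))
print(h.SIGN)
rows([pushpose(23.6,.028,z=.231),pushpose(23.6,.028,z=.16),pushpose(23.6,.028)])
E
```

```text
[[-0.  1.  0.]
 [-0.  0. -1.]
 [-1. -0.  0.]]
1
t 1.55 p [ 0.525  -0.      0.2313] F [-0.1 -0.1  0.3] w 0.0851
[0.007, -0.031, -2.142] [-4.72, 0.0, 0.001]
[1.782, -0.031, -2.142] [-4.72, 0.0, 0.001]
[3.007, -0.031, -2.142] [-4.72, 0.0, 0.001]
```

Emit:
apply_moves --delta_pos '[[0,0,-0.7],[0,-0.03,-1.4],[0,-0.03,-2.14],[0,-0.03,-2.14],[0.5,-0.03,-2.14]]' --angular '[[-1.6,0,0],[-3.2,0,0],[-4.72,0,0],[-4.72,0,0],[-4.72,0,0]]' --claw 1 --newtons 20

```text
time: 2.05
eef_pos: [0.5251, 0.0864, 0.2134]
orientation: [71.0, 89.7, 4.6]
force: [0.6, -1.0, 0.2]
width: 0.0123
```

```bash
python3 - <<'E'
import h; from h import *
rows([pushpose(23.6,.028,z=.16),pushpose(23.6,.028)])
p=r.snapshot('wrist'); save(p,'wrist2.png')
E
```

```text
t 2.05 p [0.5251 0.0864 0.2134] F [ 0.6 -1.   0.2] w 0.0123
[1.334, -0.043, 0.0] [0.004, 0.016, -0.048]
[2.559, -0.048, -0.001] [0.004, 0.016, -0.048]
```

View pics/wrist2.png

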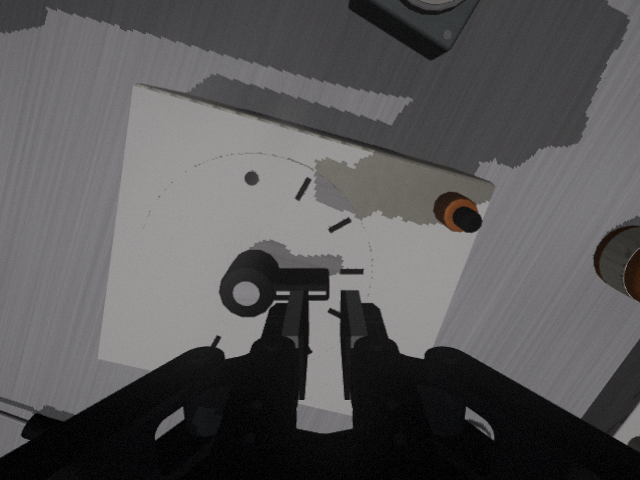

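Emit:
apply_moves --delta_pos '[[0.7,-0.03,0],[1.4,-0.04,0],[2.1,-0.05,0],[2.55,-0.05,0],[2.55,-0.05,0]]' --angular '[[0,0,0],[0,0,0],[0,0,0],[0,0,0],[0,0,0]]'

```text
time: 2.6
eef_pos: [0.5201, 0.0838, 0.1068]
orientation: [-102.5, 89.7, -169.0]
force: [-0.9, -0.7, 0.7]
width: -0.0
```

```bash
python3 - <<'E'
import h; from h import *
rows([pushpose(23.6,.020),pushpose(23.6),pushpose(20.6),pushpose(17.6),pushpose(14.6)])
for n in['side','wrist']:
    p=r.snapshot(n); save(p,n+'3.png')
    if n=='side':
        x,y=300,260
        cv2.imwrite('pics/side3c.png',cv2.resize(cv2.cvtColor(p['pixels'][y-60:y+60,x-80:x+80],cv2.COLOR_RGB2BGR),None,fx=5,fy=5,interpolation=cv2.INTER_CUBIC))
E
```

```text
t 2.6 p [0.5201 0.0838 0.1068] F [-0.9 -0.7  0.7] w -0.0
[-0.106, 0.103, 0.195] [-0.02, -0.013, 0.059]
[-0.106, 0.103, 0.257] [-0.02, -0.013, 0.059]
[-0.106, 0.124, 0.318] [0.58, -0.012, 0.059]
[-0.107, 0.142, 0.38] [1.18, -0.01, 0.059]
[-0.107, 0.157, 0.442] [1.78, -0.008, 0.06]
```

View pics/side3c.png

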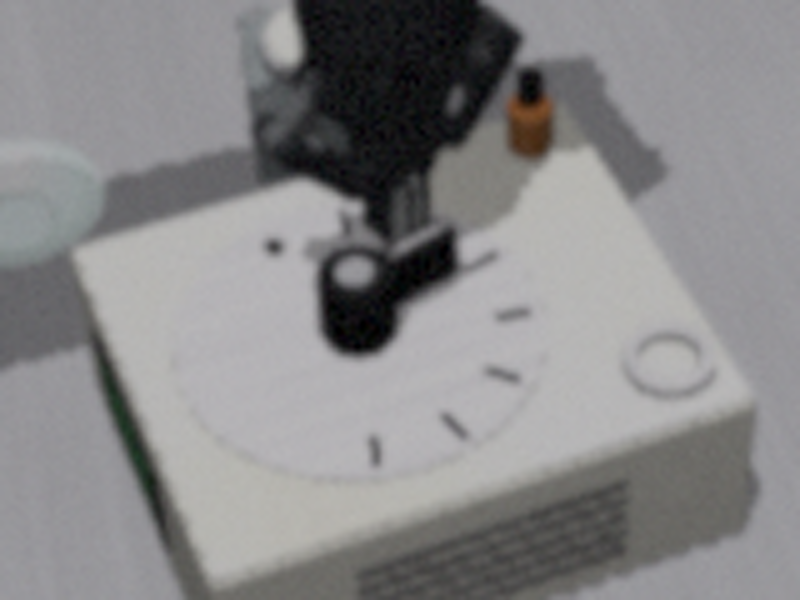

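View pics/wrist3.png

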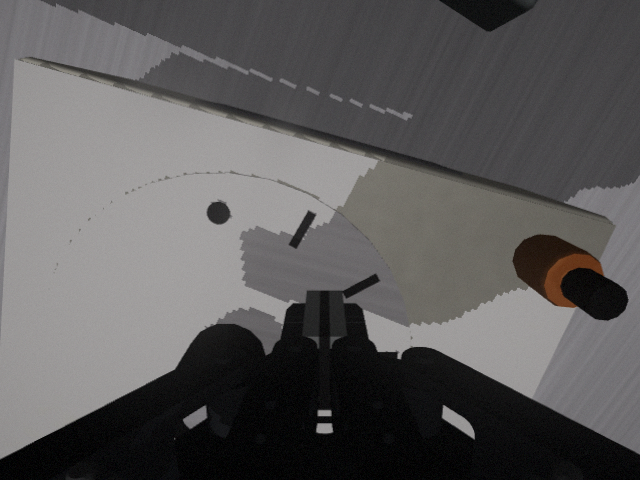

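```bash
python3 - <<'E'
import h; from h import *
rows([pushpose(23.6,.020),pushpose(23.6),pushpose(20.6),pushpose(17.6),pushpose(14.6)])
print(pushpose(23.6,.028)[0])
E
```

```text
t 2.7 p [0.522  0.0843 0.1098] F [0.7 0.7 1.1] w -0.0004
[-0.03, 0.055, 0.187] [-0.014, 0.0, 0.005]
[-0.03, 0.055, 0.249] [-0.014, 0.0, 0.005]
[-0.03, 0.076, 0.31] [0.586, 0.001, 0.005]
[-0.03, 0.094, 0.372] [1.186, 0.001, 0.005]
[-0.03, 0.109, 0.435] [1.786, 0.001, 0.005]
[0.52374291 0.08567421 0.111     ]
```

Emit:
apply_moves --delta_pos '[[0,0.03,0.1],[0,0.04,0.19],[0,0.04,0.25],[0,0.06,0.31],[0,0.08,0.37]]' --angular '[[0,0,0],[0,0,0],[0,0,0],[0.6,0,0],[1.2,0,0]]'

```text
time: 3.2
eef_pos: [0.5311, 0.073, 0.1101]
orientation: [138.9, 89.9, 66.4]
force: [-1.0, 2.1, 2.1]
width: 0.0001
```

```bash
python3 - <<'E'
import h; from h import *
rows([pushpose(a) for a in (17.6,15.6,13.6,11.6,9.6,7.6,5.6)])
p=r.snapshot('side'); x,y=300,260
cv2.imwrite('pics/side4c.png',cv2.resize(cv2.cvtColor(p['pixels'][y-60:y+60,x-80:x+80],cv2.COLOR_RGB2BGR),None,fx=5,fy=5,interpolation=cv2.INTER_CUBIC))
E
```

```text
t 3.2 p [0.5311 0.073  0.1101] F [-1.   2.1  2.1] w 0.0001
[-0.022, -0.001, 0.02] [-0.022, -0.017, -0.015]
[-0.022, 0.014, 0.061] [0.378, -0.017, -0.015]
[-0.022, 0.027, 0.102] [0.778, -0.018, -0.014]
[-0.022, 0.039, 0.143] [1.178, -0.018, -0.014]
[-0.022, 0.049, 0.185] [1.578, -0.018, -0.014]
[-0.022, 0.058, 0.227] [1.978, -0.018, -0.014]
[-0.022, 0.066, 0.269] [2.378, -0.019, -0.013]
```

View pics/side4c.png

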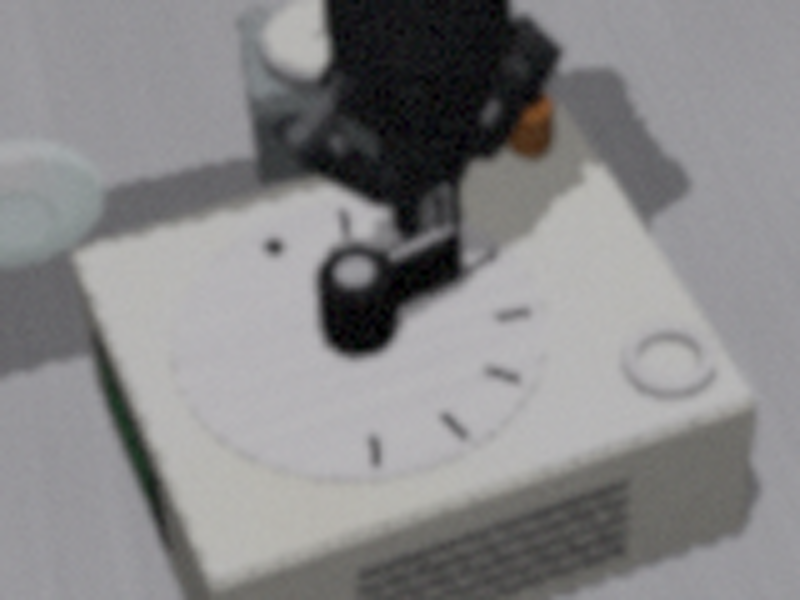

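Emit:
apply_moves --delta_pos '[[0,0.01,0.06],[0,0.03,0.1],[0,0.04,0.14],[0,0.05,0.185],[0,0.06,0.227]]' --angular '[[0.4,0,0],[0.8,0,0],[1.2,0,0],[1.6,0,0],[2.0,0,0]]'

```text
time: 3.75
eef_pos: [0.5362, 0.0646, 0.1098]
orientation: [101.5, 89.9, 19.1]
force: [-0.1, 1.2, -0.0]
width: 0.0001
```

```bash
python3 - <<'E'
import h; from h import *
rows([pushpose(a) for a in (7.6,5.6,3.6,1.6)])
p=r.snapshot('side'); x,y=300,260
cv2.imwrite('pics/side5c.png',cv2.resize(cv2.cvtColor(p['pixels'][y-60:y+60,x-80:x+80],cv2.COLOR_RGB2BGR),None,fx=5,fy=5,interpolation=cv2.INTER_CUBIC))
E
```

```text
t 3.75 p [0.5362 0.0646 0.1098] F [-0.1  1.2 -0. ] w 0.0001
[-0.031, -0.002, -0.012] [-0.006, -0.002, -0.01]
[-0.031, 0.012, 0.028] [0.394, -0.002, -0.01]
[-0.031, 0.025, 0.069] [0.794, -0.002, -0.01]
[-0.031, 0.037, 0.111] [1.194, -0.003, -0.01]
```

View pics/side5c.png

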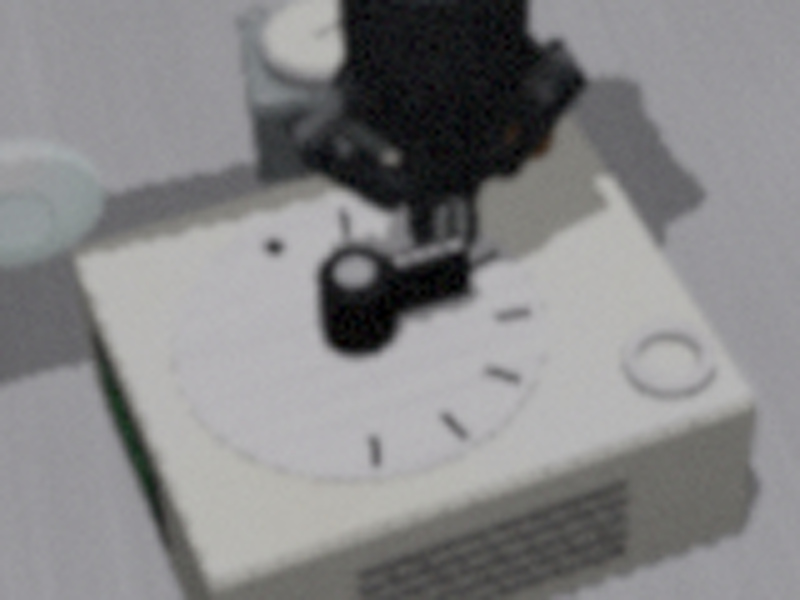

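Emit:
apply_moves --delta_pos '[[0,0.01,0.02],[0,0.02,0.05],[0,0.025,0.07],[0,0.025,0.07],[0,0.025,0.07]]' --angular '[[0.3,0,0],[0.6,0,0],[0.8,0,0],[0.8,0,0],[0.8,0,0]]'

```text
time: 4.3
eef_pos: [0.5372, 0.0619, 0.1093]
orientation: [-57.4, 90.0, -143.8]
force: [0.4, -0.3, 0.6]
width: 0.0
```

```bash
python3 - <<'E'
import h; from h import *
rows([pushpose(a) for a in (3.6,0,-3.,-6,-9,-12)])
p=r.snapshot('side'); x,y=300,260
cv2.imwrite('pics/side6c.png',cv2.resize(cv2.cvtColor(p['pixels'][y-60:y+60,x-80:x+80],cv2.COLOR_RGB2BGR),None,fx=5,fy=5,interpolation=cv2.INTER_CUBIC))
E
```

```text
t 4.3 p [0.5372 0.0619 0.1093] F [ 0.4 -0.3  0.6] w 0.0
[-0.043, 0.011, -0.001] [0.002, 0.001, 0.001]
[-0.043, 0.036, 0.072] [0.722, 0.001, 0.001]
[-0.043, 0.054, 0.134] [1.322, 0.001, 0.001]
[-0.043, 0.068, 0.197] [1.922, 0.001, 0.001]
[-0.043, 0.079, 0.26] [2.522, 0.001, 0.001]
[-0.043, 0.086, 0.324] [3.122, 0.001, 0.001]
```

View pics/side6c.png

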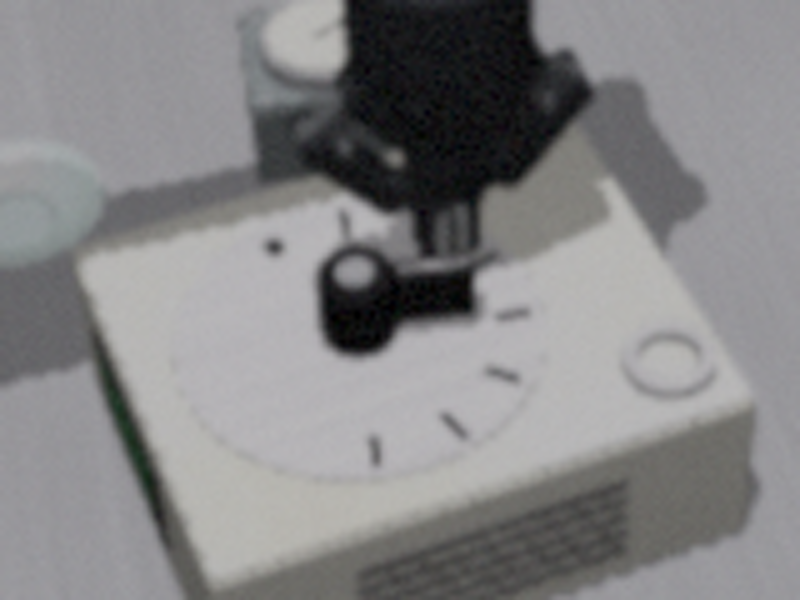

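```bash
cat >> h.py <<'E'
def lever(p):
    V,U=np.mgrid[200:310,230:380]; uv=np.c_[U.ravel(),V.ravel()]
    X=at_depth(p,uv); px=p['pixels'][uv[:,1],uv[:,0]].max(1)
    d=X[:,:2]-C; R=np.hypot(*d.T); 
    k=(X[:,2]>.103)&(X[:,2]<.134)&(R>.022)&(R<.052)&(px<70)
    a=np.degrees(np.arctan2(d[k,1],d[k,0])); return k.sum(),np.percentile(a,[5,25,50,75,95]).round(1)
E
python3 - <<'E'
import h; from h import *
p=r.snapshot('side');print(lever(p))
p=r.snapshot('scene');print(lever(p))
E
```

```text
(np.int64(147), array([-22.3, -17.8, -15.1, -12.3,  19.2]))
(np.int64(90), array([-18.3, -14.2, -10.8,  -1.2,  12.8]))
```

Emit:
apply_moves --delta_pos '[[-0.03,0.035,0.072],[-0.03,0.055,0.134],[-0.03,0.07,0.197],[-0.03,0.08,0.26],[-0.03,0.085,0.324]]' --angular '[[0.7,0,0],[1.3,0,0],[1.9,0,0],[2.5,0,0],[3.1,0,0]]'

```text
time: 4.95
eef_pos: [0.5416, 0.0499, 0.1106]
orientation: [-179.6, 89.9, 78.4]
force: [0.6, 1.9, -0.4]
width: 0.0003
```

```bash
python3 - <<'E'
import h; from h import *
rows([pushpose(a) for a in (-12,-14,-16,-18,-20,-22,-24,-26)])
p=r.snapshot('side'); x,y=300,260; print(lever(p))
E
```

```text
t 4.95 p [0.5416 0.0499 0.1106] F [ 0.6  1.9 -0.4] w 0.0003
[-0.011, -0.001, 0.02] [0.003, -0.021, 0.0]
[-0.011, 0.014, 0.06] [0.403, -0.021, 0.0]
[-0.011, 0.027, 0.101] [0.803, -0.021, 0.001]
[-0.011, 0.039, 0.143] [1.203, -0.021, 0.001]
[-0.011, 0.049, 0.184] [1.603, -0.021, 0.002]
[-0.011, 0.058, 0.226] [2.003, -0.021, 0.002]
[-0.011, 0.065, 0.269] [2.403, -0.021, 0.002]
[-0.011, 0.071, 0.311] [2.803, -0.021, 0.003]
(np.int64(133), array([-25.7, -22.2, -19.8, -17.6,  -4.6]))
```

Emit:
apply_moves --delta_pos '[[0,0.015,0.05],[0,0.03,0.1],[0,0.04,0.14],[0,0.05,0.18],[0,0.05,0.19]]' --angular '[[0.4,0,0],[0.8,0,0],[1.2,0,0],[1.6,0,0],[1.7,0,0]]'

```text
time: 5.5
eef_pos: [0.5419, 0.0414, 0.1105]
orientation: [123.7, 90.0, 13.3]
force: [0.2, 0.3, 0.3]
width: -0.0002
```

```bash
python3 - <<'E'
import h; from h import *
rows([pushpose(a) for a in (-20,-22,-23,-24,-26)])
p=r.snapshot('side'); x,y=300,260; print(lever(p))
E
```

```text
t 5.5 p [0.5419 0.0414 0.1105] F [0.2 0.3 0.3] w -0.0002
[-0.012, -0.005, -0.023] [-0.076, -0.001, -0.002]
[-0.012, 0.01, 0.018] [0.324, -0.001, -0.002]
[-0.012, 0.017, 0.038] [0.524, -0.001, -0.002]
[-0.012, 0.023, 0.059] [0.724, -0.001, -0.002]
[-0.012, 0.035, 0.1] [1.124, -0.001, -0.002]
(np.int64(136), array([-36.3, -31.9, -29.3, -27.9, -10.1]))
```

Emit:
apply_moves --delta_pos '[[0,0,0.015],[0,0.01,0.03],[0,0.015,0.04],[0,0.015,0.04],[0,0.015,0.04]]' --angular '[[0.2,0,0],[0.4,0,0],[0.5,0,0],[0.5,0,0],[0.5,0,0]]'

```text
time: 6.05
eef_pos: [0.5417, 0.0396, 0.1104]
orientation: [-33.5, 90.0, -146.4]
force: [-0.0, 0.1, -0.4]
width: 0.0
```

```bash
python3 - <<'E'
import h; from h import *
rows([pushpose(-23),pushpose(-23,.032),pushpose(-23,.032,z=.2)])
p=r.snapshot('side'); x,y=300,260; print(lever(p))
cv2.imwrite('pics/side7c.png',cv2.resize(cv2.cvtColor(p['pixels'][y-60:y+60,x-80:x+80],cv2.COLOR_RGB2BGR),None,fx=5,fy=5,interpolation=cv2.INTER_CUBIC))
E
```

```text
t 6.05 p [0.5417 0.0396 0.1104] F [-0.   0.1 -0.4] w 0.0
[-0.014, 0.005, -0.006] [0.021, 0.003, 0.002]
[-0.014, 0.006, -0.369] [0.021, 0.003, 0.002]
[-2.239, 0.005, -0.368] [0.021, 0.003, 0.002]
(np.int64(138), array([-38.6, -34.5, -31.8, -29.7, -14. ]))
```

View pics/side7c.png

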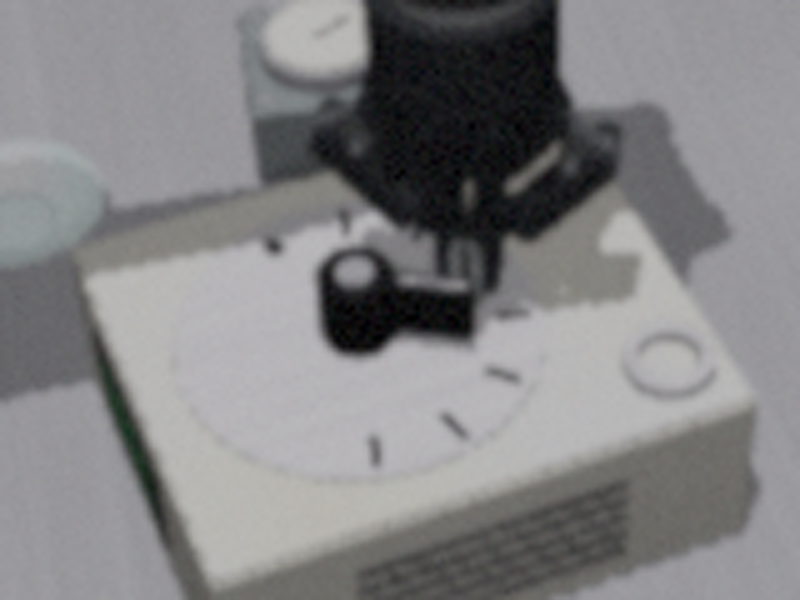

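Emit:
apply_moves --delta_pos '[[0,0.005,0.015],[0,0.01,0.03],[0,0.015,0.05],[0,0.015,0.05],[0,0.015,0.05]]' --angular '[[0.2,0,0],[0.4,0,0],[0.5,0,0],[0.5,0,0],[0.5,0,0]]'

```text
time: 6.6
eef_pos: [0.5415, 0.0376, 0.1105]
orientation: [-38.3, 90.0, -153.7]
force: [-0.6, -0.1, -0.2]
width: 0.0002
```

```bash
python3 - <<'E'
import h; from h import *
rows([pushpose(-25.5),pushpose(-25.5,.032),pushpose(-25.5,.032,z=.2)])
p=r.snapshot('side'); x,y=300,260; print(lever(p))
cv2.imwrite('pics/side8c.png',cv2.resize(cv2.cvtColor(p['pixels'][y-60:y+60,x-80:x+80],cv2.COLOR_RGB2BGR),None,fx=5,fy=5,interpolation=cv2.INTER_CUBIC))
E
```

```text
t 6.6 p [0.5415 0.0376 0.1105] F [-0.6 -0.1 -0.2] w 0.0002
[-0.013, 0.007, -0.004] [0.02, 0.0, 0.0]
[-0.013, 0.007, -0.366] [0.02, 0.0, 0.0]
[-2.238, 0.007, -0.366] [0.02, 0.0, 0.0]
(np.int64(152), array([-50.8, -46.7, -43.9, -40.5, -12.5]))
```

View pics/side8c.png

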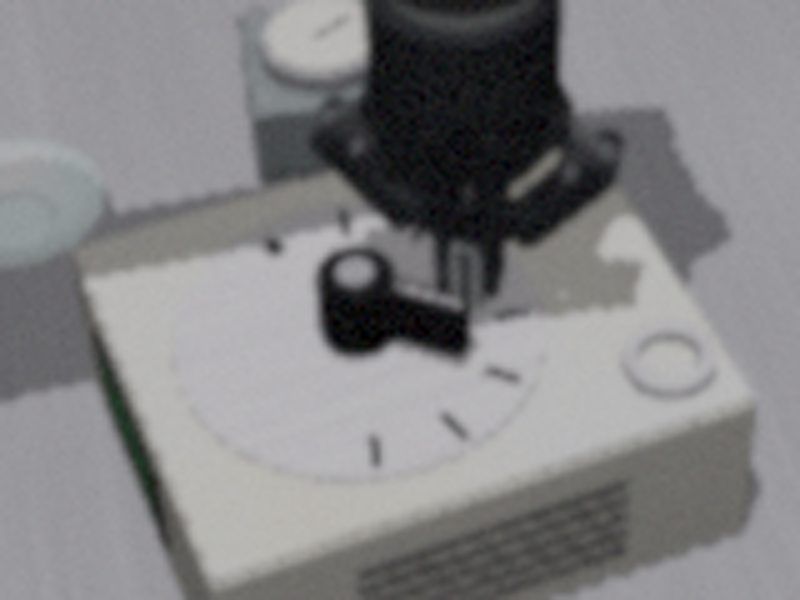

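Emit:
apply_moves --delta_pos '[[0,0,-0.2],[0,0,-0.4],[-0.8,0,-0.4],[-1.7,0,-0.4],[-2.7,0,-0.4]]' --angular '[[0,0,0],[0,0,0],[0,0,0],[0,0,0],[0,0,0]]'

```text
time: 7.15
eef_pos: [0.5482, 0.0528, 0.219]
orientation: [-64.3, 89.9, -179.7]
force: [-0.2, 0.9, 0.3]
width: 0.0001
```

```bash
python3 - <<'E'
import h; from h import *
p=r.snapshot('side'); print(lever(p))
cv2.imwrite('pics/side9c.png',cv2.resize(cv2.cvtColor(p['pixels'][200:320,220:380],cv2.COLOR_RGB2BGR),None,fx=5,fy=5,interpolation=cv2.INTER_CUBIC))
for n,x,y in(('side',384,396),('scene',199,363)):
    if n!='side': p=r.snapshot(n)
    # button: points z 0.062..0.08 around
    V,U=np.mgrid[y-25:y+25,x-25:x+25]; uv=np.c_[U.ravel(),V.ravel()]; X=at_depth(p,uv); px=p['pixels'][uv[:,1],uv[:,0]]
    k=(px.min(1)>80)&(X[:,2]>.064)&(X[:,2]<.09); print(n,k.sum(),X[k].min(0).round(4),X[k].max(0).round(4),X[k].mean(0).round(4))
    k=(X[:,2]>.045)&(X[:,2]<.0545); print(' box',X[k].min(0).round(4),X[k].max(0).round(4),((X[k].min(0)+X[k].max(0))/2).round(4))
rows([(np.r_[.588,-.276,.2],Rdes(-26)),(np.r_[.588,-.276,.2],Rdes(0))])
print(r.get_state()['joint_pos'].round(1))
E
```

```text
(np.int64(125), array([-50.7, -46. , -44.3, -42.2, -38.4]))
side 250 [ 0.5718 -0.2916  0.065 ] [ 0.6028 -0.2543  0.0752] [ 0.5868 -0.2765  0.0713]
 box [ 0.5466 -0.3173  0.0454] [ 0.6287 -0.2342  0.0544] [ 0.5876 -0.2757  0.0499]
scene 165 [ 0.5739 -0.2895  0.0664] [ 0.6027 -0.2601  0.0784] [ 0.5886 -0.2751  0.0714]
 box [ 0.5467 -0.3156  0.045 ] [ 0.63   -0.2329  0.0545] [ 0.5884 -0.2742  0.0498]
t 7.25 p [0.5511 0.053  0.2243] F [1.  0.7 0.7] w 0.0003
[0.607, 4.353, 7.04] [0.128, -0.055, -0.088]
[0.607, 4.353, 7.04] [-5.072, -0.034, -0.098]
[  5.5   9.9  -0.   79.6   0.  120.9]
```

View pics/side9c.png

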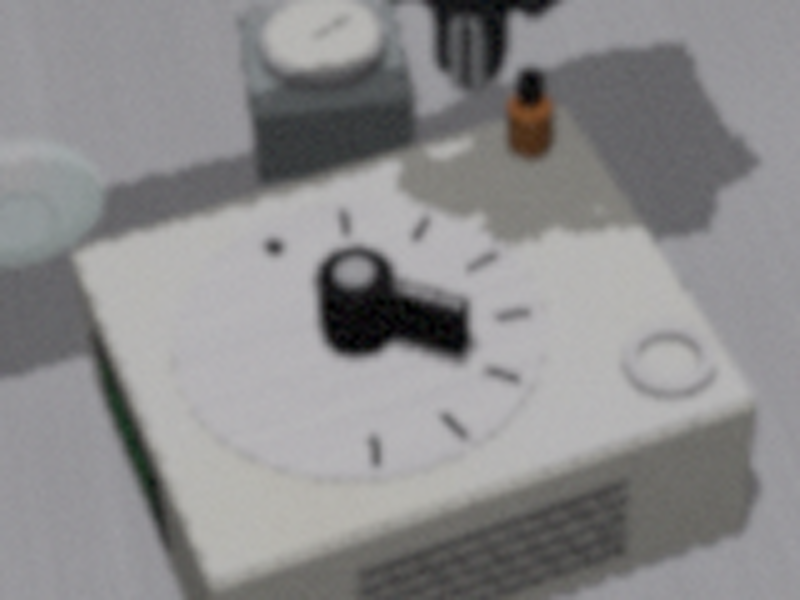

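View pics/scenecrop.png

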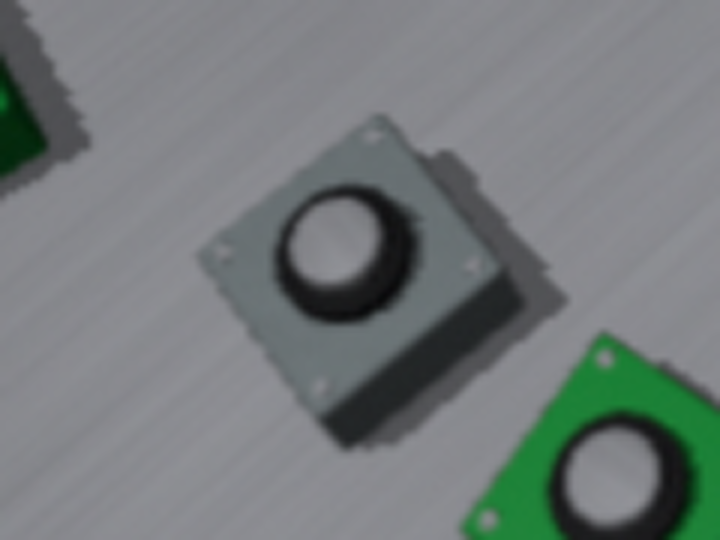

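Emit:
apply_moves --delta_pos '[[0,0.5,0.9],[0,1.1,1.8],[0,1.7,2.8],[0,2.3,3.8],[0,2.9,4.8]]' --angular '[[0,0,0],[0,0,0],[0,0,0],[0,0,0],[0,0,0]]'

```text
time: 7.75
eef_pos: [0.5712, -0.1723, 0.218]
orientation: [-134.9, 90.0, 109.8]
force: [0.6, 0.0, 0.4]
width: -0.0004
```

Emit:
apply_moves --delta_pos '[[0,0.4,0.8],[0,0.9,1.4],[0,1.4,2.2],[0,1.4,2.2],[0,1.4,2.2]]' --angular '[[0,0,0],[0,0,0],[0,0,0],[0,0,0],[0,0,0]]'

```text
time: 8.25
eef_pos: [0.5839, -0.275, 0.2173]
orientation: [-103.3, 89.9, 141.3]
force: [-0.2, -0.3, 0.9]
width: -0.0001
```

```bash
python3 - <<'E'
import h; from h import *
rows([(np.r_[.588,-.2755,.11],Rdes(-26)),(np.r_[.588,-.2755,.075],Rdes(-26)),(np.r_[.588,-.2755,.0645],Rdes(-26))])
p=r.snapshot('wrist'); save(p,'wrist10.png')
print(r.get_state()['joint_pos'].round(1))
E
```

```text
t 8.25 p [ 0.5839 -0.275   0.2173] F [-0.2 -0.3  0.9] w -0.0001
[2.683, 0.103, -0.031] [0.107, -0.004, 0.017]
[3.558, 0.104, -0.031] [0.107, -0.004, 0.017]
[3.821, 0.105, -0.031] [0.107, -0.004, 0.017]
[-25.2  20.7  13.3  82.7   0.   90.2]
```

View pics/wrist10.png

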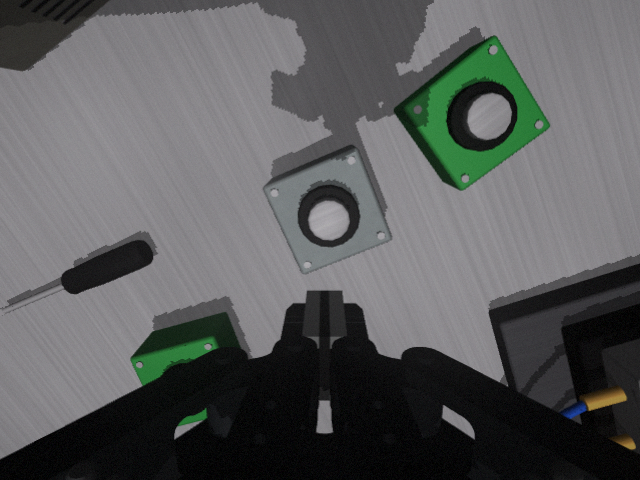

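```bash
python3 - <<'E'
import h; from h import *
p=r.snapshot('wrist')
print(at_depth(p,[(328,219),(318,219),(338,222),(328,191),(304,215),(356,218)]).round(4))
print(at_z(p,[(328,219)],.0725).round(4))
d=r.get_state(); print(d['eef_pos'])
rows([(np.r_[.588,-.2755,.08],Rdes(-26))])
E
```

```text
[[ 0.5863 -0.2732  0.0728]
 [ 0.5795 -0.2704  0.0711]
 [ 0.592  -0.2785  0.0723]
 [ 0.5946 -0.2559  0.0639]
 [ 0.5702 -0.2648  0.0626]
 [ 0.6049 -0.2841  0.0615]]
[[ 0.5863 -0.2733  0.0725]]
[ 0.58384601 -0.27369301  0.21808547]
t 8.35 p [ 0.5838 -0.2737  0.2181] F [-0.   1.  -1.6] w -0.0002
[3.452, 0.116, -0.003] [0.129, -0.004, 0.009]
```

Emit:
apply_moves --delta_pos '[[0.9,0.05,0],[1.8,0.1,0],[2.7,0.1,0],[3.4,0.1,0],[3.4,0.1,0]]' --angular '[[0.1,0,0],[0.1,0,0],[0.1,0,0],[0.1,0,0],[0.1,0,0]]'

```text
time: 8.85
eef_pos: [0.5849, -0.2736, 0.0782]
orientation: [-90.3, 89.6, 153.9]
force: [-1.2, 0.6, -0.2]
width: 0.0
```

```bash
python3 - <<'E'
import h; from h import *
r.snapshot('side')
rows([(np.r_[.587,-.2745,z],Rdes(-26)) for z in(.072,.069,.066,.065)])
p=r.snapshot('scene');
cv2.imwrite('pics/scene11c.png',cv2.resize(cv2.cvtColor(p['pixels'][310:430,120:280],cv2.COLOR_RGB2BGR),None,fx=5,fy=5,interpolation=cv2.INTER_CUBIC))
E
```

```text
t 8.9 p [ 0.5862 -0.2745  0.0811] F [-0.3  0.7  1.2] w -0.0001
[0.227, 0.019, -0.007] [0.039, -0.001, 0.045]
[0.302, 0.019, -0.007] [0.039, -0.001, 0.045]
[0.377, 0.019, -0.007] [0.039, -0.001, 0.045]
[0.402, 0.019, -0.007] [0.039, -0.001, 0.045]
```

View pics/scene11c.png

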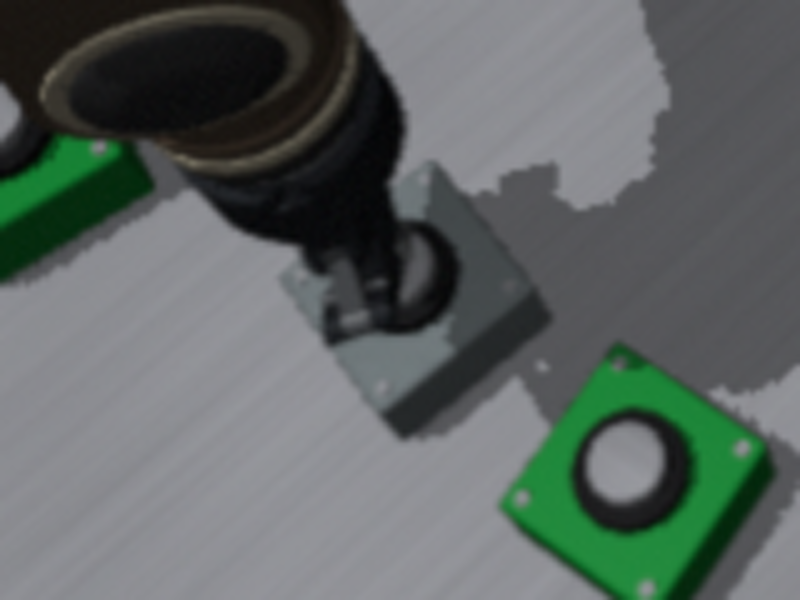

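Emit:
apply_moves --delta_pos '[[0.1,0.02,0],[0.2,0.02,0],[0.26,0.02,0],[0.32,0.02,0],[0.35,0.02,0]]' --angular '[[0,0,0],[0,0,0],[0,0,0],[0,0,0],[0,0,0]]'

```text
time: 9.45
eef_pos: [0.5885, -0.2769, 0.069]
orientation: [101.9, 89.9, -14.0]
force: [0.5, -0.6, 3.1]
width: -0.0002
```

Emit:
apply_moves --delta_pos '[[0.03,0,0],[0.06,0,0],[0.09,0,0],[0.09,0,0],[0.09,0,0]]' --angular '[[0,0,0],[0,0,0],[0,0,0],[0,0,0],[0,0,0]]'

```text
time: 9.95
eef_pos: [0.5885, -0.2769, 0.066]
orientation: [94.2, 89.9, -21.7]
force: [0.4, 2.0, 7.6]
width: 0.0005
```

Emit:
apply_moves --delta_pos '[[0.03,0,0],[0.05,0,0],[0.05,0,0],[0.05,0,0],[0.05,0,0]]' --angular '[[0,0,0],[0,0,0],[0,0,0],[0,0,0],[0,0,0]]'

```text
time: 10.45
eef_pos: [0.5886, -0.277, 0.0659]
orientation: [92.0, 89.8, -23.9]
force: [-4.1, 2.2, 17.2]
width: -0.0
```

Fully down: the tool stopped at z = 0.066 while the force kept rising. I'll let the button up and retreat.

Emit:
apply_moves --delta_pos '[[-0.2,0,0],[-0.5,0,0],[-1.2,0,0],[-2.2,0,0],[-3.2,0,0]]' --angular '[[0,0,0],[0,0,0],[0,0,0],[0,0,0],[0,0,0]]'

```text
time: 10.95
eef_pos: [0.587, -0.2764, 0.1914]
orientation: [-85.2, 89.8, 158.9]
force: [-0.0, 0.3, 0.0]
width: -0.0001
```

Emit:
apply_moves --delta_pos '[[-0.5,0,0],[-0.8,0,0],[-0.8,0,0],[-0.8,0,0],[-0.8,0,0]]' --angular '[[0,0,0],[0,0,0],[0,0,0],[0,0,0],[0,0,0]]'

```text
time: 11.45
eef_pos: [0.5874, -0.2765, 0.2208]
orientation: [-88.8, 89.8, 155.3]
force: [0.2, -0.1, -0.0]
width: -0.0001
```

```bash
python3 - <<'E'
import h; from h import *
p=r.snapshot('side'); save(p,'side12.png'); print(lever(p))
X=at_depth(p,[(384,396),(382,394),(386,397)]); print(X.round(4))
p=r.snapshot('wrist'); print(at_depth(p,[(328,219)])); save(p,'wrist12.png')
s=r.get_state(); print(s['eef_pos'],s['force'],s['time'])
E
```

```text
(np.int64(117), array([-50.6, -47.3, -45.1, -43.1, -39.4]))
[[ 0.5892 -0.2773  0.0719]
 [ 0.5873 -0.2726  0.0712]
 [ 0.5917 -0.2803  0.0727]]
[[ 0.58933371 -0.27606904  0.07315206]]
[ 0.5874811  -0.27648201  0.22120492] [-0.09865394  0.38880201 -0.4232902 ] 11.55
```

View pics/side12.png

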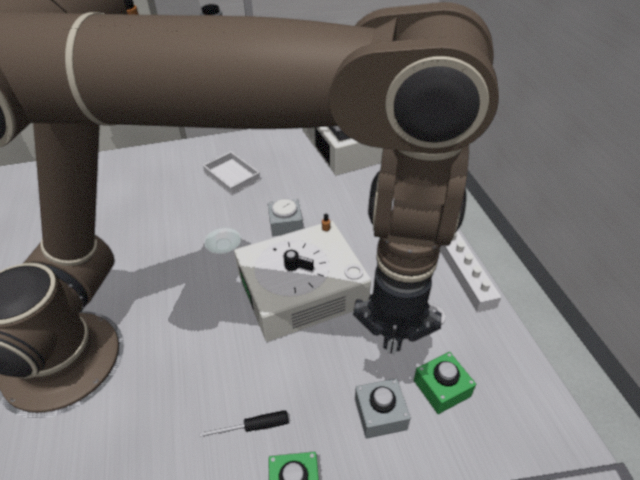

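The picture shows the lever (305,264) on the fifth bar, the button (383,397) back up, and the vial, ring, dish and screwdriver where they were. The arm is clear of everything.

```bash
python3 -c "
from cell import r
print(r.finish_job())"
```

```text
the job is handed in; nothing more can be done
None
```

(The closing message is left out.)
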